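Shim the rocking banding wheel

TASK

The banding wheel rocks because one of its four legs has lost its rubber foot. Without gripping or lifting anything, push the wooden wedge, thin end first, in under that bare leg until it just takes up the gap and the wheel neither rocks nor is jacked up, keeping the dish on the wheel and the things around it where they are. Then press down firmly with a fingertip on top of the end of that same leg to prove that it no longer dips, and finish the program while still pressing there.

Things in the scene. Friction and masses are not known exactly. Their poses are not given: they have to be found in the camera images.
- banding_wheel: Grey cast turntable, 1.7 kg, loose. Four legs in a cross reach 140 mm from its axis: three on black rubber feet, one bare (along +x). Opposite the bare leg a steel post, 190 mm high, holds a wooden hand rest. Disc 160 mm across, top 93 mm up. Origin: on the axis at table height. Starts level; 2 to 3 N down on the bare leg tips it 9 mm there; the wedge lifts that leg with the same force.
- bare_leg: The leg without its rubber foot, part of the wheel, same origin and axes: a bar 22 mm wide, top 34 mm above the table, that ends in a round boss of 32 mm diameter, 140 mm from the wheel's axis, boss underside 16 mm and flat top 36 mm above the table.
- leg_stub (a point): Lowest point of the bare leg: the rounded underside (8 mm radius) of the short steel stub below the boss, 140 mm from the wheel's axis and 9 mm above the table while the wheel is level; a dip or lift of up to 2 mm here is accepted.
- leg_end (a point): Centre of the flat top of the boss at the bare leg's end, 36 mm above the table: the place to press. A firm fingertip press here is 8 to 15 N; it is rigid once shimmed.
- wedge: Loose wooden wedge, 80 x 46 mm, 45 g, lying 3 to 6 cm out from the bare leg, thin end roughly towards it. Origin: centre of underside; +x to the thin end (2 mm thick, x = +40 mm); upright back face, 16 mm high, at x = -40 mm. Even slope: 9 mm thick at mid-length, so it fills the gap when the stub is over its middle; 10 mm of travel is 1.75 mm of height. Friction holds it when the leg is pressed.
- pin_dish: Small printed porcelain dish, 118 mm across, 21 mm high, loose on the turntable; origin: centre of its underside. Must stay on the turntable.
- back_stamp: Bystander: turned wooden hand stamp, 26 mm across, 64 mm high, standing beside the bare leg on the side away from the robot. Origin: centre of its underside.
- masking_tape: Bystander: roll of masking tape lying flat, 72 mm across, 19 mm high, to the right of the work. Origin: centre of its underside.
- eraser: Bystander: eraser 21 x 45 x 13 mm on the table beside the bare leg on the robot's side. Origin: centre of its underside.
- scraper: Bystander: scraper with wooden handle, 136 mm long, to the right of the work. Origin: centre of its underside.
- pigment_jar_5: Bystander: closed pigment jar with a black lid, 48 mm across, 64 mm high, right of the work. Origin: centre of its underside.
Mind the look-alikes: they are no part of the job. Of the things that look like the wedge, the smaller one is meant. What is shaped like the pin_dish but orange is not meant.

How it is judged:
By the outcome, as a careful person would: the job done as asked, in the order asked, and still so for the second after the job is handed in, while the arm keeps its last pose, push and grip.
It also fails if it takes over 45 s, if anything falls off the work surface, if the arm or the gripper's body presses on something with over 40 N, if the wrist force passes 120 N, or if a joint passes its speed limit or range.

ROBOT

A 6-joint arm with a two-finger parallel gripper is mounted at the origin on a cart in front of the work surface, level with it; the furniture and walls round the work are solid. World frame = base frame: x ahead of the robot, y to its left, z up, the work surface at z = 0. Lengths are in m, angles in rad, forces in N, time in s.
With the tool pointing down it reaches from about 0.35 to 0.775 m from the base axis. Payload 7.3 kg.
Tool frame: the origin (TCP) lies at the centre of the arm's flange, where the gripper is bolted on; the fingertips stand 178 mm ahead of it and the grasp point (between the pads) lies 159 mm ahead of it; z points along the fingers, y is the line along which they close (so a half turn about z gives the same grasp; the last joint's range is limited). The gripper opens to 92 mm and grips with 3 to 60 N. Pads are 19 mm wide; open, the fingers measure 130 mm over their backs; the gripper's body (75 mm by 190 mm) begins 47 mm behind the grasp point.
Start: joints at [1.04, 0.342, 1.524, -0, 1.275, -0.146], TCP at [0.197, 0.487, 0.405] pointing down, gripper open.
Joint ranges: [-2.53, 2.53], [-0.77, 2.02], [0.04, 2.7], [-1, 4.14], [0.28, 2.66], [-3.11, 3.11]. Speed limits (rad/s): [2.57, 2.57, 3.14, 3.14, 3.14, 3.14].

INTERFACE

Orientations are given as [roll, pitch, yaw] about the fixed x, y, z axes, in that order (R = Rz(yaw) Ry(pitch) Rx(roll)).
In Python, from cell import telemetry, vision, ticket gives the robot as it stands.
- The arm moves only by the shell command python3 -m crank 'ROWS' [FORCE]. ROWS is JSON, a list of rows, each a list of 5 numbers: the gripper command: -1 is shut, 1 is fully open, values between are in proportion, then the shift along the tool's x, y, z in mm, then the turn about the tool's z in rad. In form: [[fingers, dx, dy, dz, roll], ...]. A call has 1 to 12 rows; each row is the pose to reach, as a shift and turn from the pose commanded when the call began, along the tool's axes at that moment; what a row does not reach only later rows make up. A row lasts 1/12 s, in which the tool goes at most 41.7 mm and 7.16 degrees, less where a joint would pass 70% of its speed; a pose out of reach is approached as far as the arm can. A call with a gripper value outside its range is refused whole. The fingers move at their own pace and stop on an object; FORCE is the grip in N (left out, the last holds). Time passes only in rows, so rows that repeat a pose let the fingers close. It gives the time, the measured TCP pose, the force, the opening and the grip force at its end, in the units of the state.
- telemetry.observe(): the state, without advancing time (a new reading comes with each control period).
- vision.read_camera(name): name is "scene" or "top" or "wrist"; returns (picture, depth): 400x640x3 uint8, red, green, blue; 400x640 float32, m along the optical axis (not along the pixel's ray), 0 where there is no reading.
- vision.get_calibration(name): a dict with "camera_matrix" (3x3 intrinsics, pixels), "dist" ([k1, k2, p1, p2, k3] as OpenCV has them; the pictures are not rectified), "rvec" (rotation vector, rad) and "tvec" (3), from world to camera coordinates, as OpenCV has them. Camera axes: x right, y down, z forward; pixel columns grow to the right and rows downward; lengths in m; the calibration is good to about 2 mm. A picture is of the moment at which its call begins: read the wrist's pose just before it. get_calibration takes no time and is no camera call; for the wrist camera it gives the pose at the moment of the call.
- ticket.hand_in(): hands the job in; it is judged then, once.
The state is a dict: "time": time; "qpos": joint angles; "qvel": joint speeds; "joint_efforts": joint torques, N m; "tool_pos": TCP position; "tool_rot": TCP orientation; "contact_force": force on the tool from outside, world axes, zero at the start; "torque": the same for the moment, N m; "opening": finger opening in m; "grip_force": force on a finger pad.
Only numpy, scipy, OpenCV 4.12 (cv2) and the standard library are available. Lean on these libraries where they do the work, as an engineer would, in place of code of your own. Each camera call takes 0.05 s, during which the arm holds its last target. There are 200 camera calls.

## Working session

There is one attempt and no reset: what is moved stays moved. The work goes in short steps, Python scripts to look and compute and a shell command to move; the robot and the scene stay as the last step left them, time stands still between calls to the robot, and variables do not carry over. Pictures are saved under pics/ and viewed, at most 10 in all, crops included, and the job is handed in when it is done.

```bash
mkdir -p pics; ls
cat > h.py <<'E'
import numpy as np, cv2
from cell import telemetry, vision, ticket
def ray(cal,u,v):
    K=np.array(cal["camera_matrix"],float);d=np.array(cal["dist"],float)
    R=cv2.Rodrigues(np.array(cal["rvec"],float))[0];t=np.array(cal["tvec"],float).ravel()
    p=cv2.undistortPoints(np.array([[[u,v]]],float),K,d).ravel()
    return -R.T@t, R.T@np.array([p[0],p[1],1.0])
def onplane(cal,u,v,z):
    c,r=ray(cal,u,v); return c+r*(z-c[2])/r[2]
def proj(cal,P):
    return cv2.projectPoints(np.array(P,float).reshape(-1,3),np.array(cal["rvec"],float),np.array(cal["tvec"],float),np.array(cal["camera_matrix"],float),np.array(cal["dist"],float))[0].reshape(-1,2)
def cloud(cal,depth):
    K=np.array(cal["camera_matrix"],float);d=np.array(cal["dist"],float)
    R=cv2.Rodrigues(np.array(cal["rvec"],float))[0];t=np.array(cal["tvec"],float).ravel()
    h,w=depth.shape; uv=np.stack(np.meshgrid(np.arange(w),np.arange(h)),-1).reshape(-1,1,2).astype(float)
    n=cv2.undistortPoints(uv,K,d).reshape(h,w,2)
    P=np.dstack([n*depth[...,None],depth]); return (P-t)@R
E
python3 - <<'E'
from h import *
for n in ("top","scene"):
    p,d=vision.read_camera(n); cv2.imwrite(f"pics/{n}0.png",p[...,::-1]); np.savez(f"{n}0.npz",p=p,d=d)
    c=vision.get_calibration(n); print(n,ray(c,320,200))
s=telemetry.observe(); print(s)
E
```

```text
pics
top (array([ 0.3529513 , -0.09919068,  1.17377088]), array([ 0.20164731, -0.00681637, -0.97957349]))
scene (array([0.08191259, 0.38544415, 0.82456105]), array([ 0.46729112, -0.50061366, -0.72882334]))
{'time': 0.1, 'qpos': array([ 1.03999318e+00,  3.42639817e-01,  1.52487420e+00,  1.43738592e-05,
        1.27541091e+00, -1.46000340e-01]), 'qvel': array([ 0.002272  , -0.00174691, -0.00341029, -0.00075787, -0.00108905,
       -0.00011891]), 'joint_efforts': array([ 9.30532478e-04, -4.32010782e+01, -2.44692099e+01,  7.18964869e-02,
        5.25132869e-02, -2.80782945e-05]), 'tool_pos': array([0.19699411, 0.4865213 , 0.40413768]), 'tool_rot': array([-3.14027656e+00, -2.07420623e-04,  2.75678552e+00]), 'contact_force': array([-0.86308261,  0.57855559,  0.38828774]), 'torque': array([ 0.02997456,  0.00982256, -0.04354789]), 'grip_force': 0.0, 'opening': 0.09160525346731707}
```

View pics/top0.png

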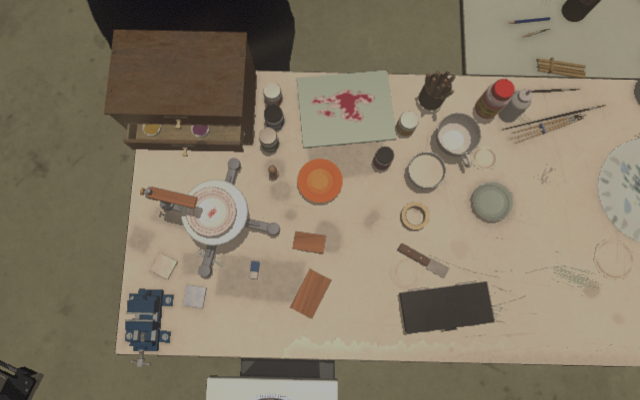

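View pics/scene0.png

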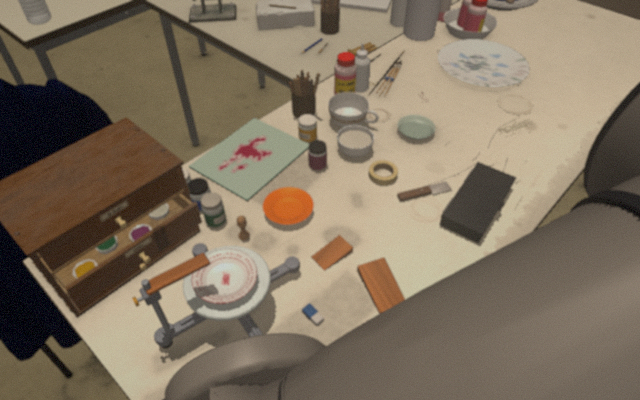

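The top view shows the bare leg's boss at (275,229), opposite the post at (165,205). Wedge candidates are the small block at (309,243) and the larger one at (311,293), and I choose the smaller. Dish candidates are the white one on the wheel at (212,212) and the orange one at (320,181), which is the look-alike. The stamp is at (272,172) and the eraser at (255,269).

Run:
```python
from h import *
z=np.load("top0.npz");p,d=z["p"],z["d"];c=vision.get_calibration("top")
P=cloud(c,d)
hsv=cv2.cvtColor(p,cv2.COLOR_RGB2HSV)
m=cv2.inRange(hsv,(2,110,60),(14,255,230)); m[:, :285]=0; m[:225]=0; m[320:]=0; m[:,345:]=0
n,l,st,ce=cv2.connectedComponentsWithStats(m)
for i in range(1,n):
    if st[i,4]<100: continue
    q=np.argwhere(l==i)[:,::-1].astype(np.float32); r=cv2.minAreaRect(q); b=cv2.boxPoints(r)
    print(st[i],ce[i]); 
    for u,v in b: print((u,v),onplane(c,u,v,0.008).round(4))
    w=P[l==i]; A=np.c_[w[:,:2],np.ones(len(w))]; print("plane",np.linalg.lstsq(A,w[:,2],rcond=None)[0], w[:,2].min(),w[:,2].max())
for n_,u,v,h in (("boss",274,229,.036),("stamp",272,170,.06),("eraser",255,270,.013),("axis dish",212,212,.1),("legA",233,163,.036),("legB",206,268,.036)):
    print(n_,onplane(c,u,v,h).round(4),P[v,u].round(4))
ip=p[135:335,130:350]; cv2.imwrite("pics/crop0.png",cv2.resize(ip[...,::-1],None,fx=3,fy=3,interpolation=cv2.INTER_CUBIC)[:600,:])
```

```text
[293 232  33  21 527] [308.85199241 241.92030361]
(np.float32(292.22543), np.float32(248.03467)) [ 0.4669 -0.0395  0.008 ]
(np.float32(294.8497), np.float32(230.97687)) [ 0.5106 -0.0448  0.008 ]
(np.float32(325.2081), np.float32(235.6474)) [ 0.5005 -0.1226  0.008 ]
(np.float32(322.58383), np.float32(252.7052)) [ 0.4569 -0.1168  0.008 ]
plane [-1.47219438 -0.08900605  0.71564394] -0.0012128960761548344 1.1737708829555071
[ 291  270   40   48 1008] [310.27678571 293.4265873 ]
(np.float32(290.40002), np.float32(307.2)) [ 0.3202 -0.0398  0.008 ]
(np.float32(309.40002), np.float32(269.2)) [ 0.4147 -0.0845  0.008 ]
(np.float32(330.2), np.float32(279.60004)) [ 0.39   -0.1372  0.008 ]
(np.float32(311.2), np.float32(317.60004)) [ 0.2963 -0.092   0.008 ]
plane [ 0.09032447 -0.28218854 -0.03882013] -0.003151398868181317 1.1737708829555071
boss [0.5106 0.006  0.036 ] [0.5104 0.0059 0.0372]
stamp [0.656  0.0149 0.06  ] [0.6559 0.0148 0.0606]
eraser [0.4092 0.0516 0.013 ] [0.4093 0.0519 0.01  ]
axis dish [0.5389 0.1488 0.1   ] [0.5393 0.1494 0.0973]
legA [0.6787 0.1181 0.036 ] [0.6786 0.118  0.0364]
legB [0.4101 0.1691 0.036 ] [0.41   0.1688 0.0372]
```

View pics/crop0.png

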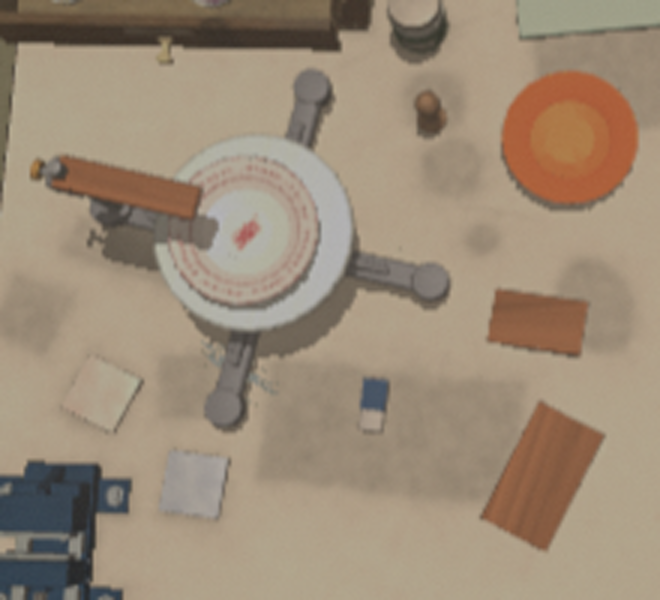

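The close crop confirms the choice: the smaller wedge lies right of the boss at crop (430,283), clear of the stamp at (428,110) and the eraser at (374,405). I'll move high over to a point behind the wedge.

```bash
python3 -m crank '[[-0.48,-494,-496,0,1.43],[-0.48,-494,-496,0,1.43],[-0.48,-494,-496,0,1.43],[-0.48,-494,-496,0,1.43],[-0.48,-494,-496,0,1.43],[-0.48,-494,-496,0,1.43],[-0.48,-494,-496,0,1.43],[-0.48,-494,-496,0,1.43],[-0.48,-494,-496,0,1.43],[-0.48,-494,-496,0,1.43],[-0.48,-494,-496,0,1.43],[-0.48,-494,-496,0,1.43]]'
```

```text
time: 1.1
tool_pos: [0.3912, 0.0237, 0.4047]
tool_rot: [3.141, -0.0, 1.32]
contact_force: [1.7, 1.2, -0.7]
opening: 0.0246
grip_force: 0.0
```

```bash
python3 -m crank '[[-0.48,-157,121,105,0],[-0.48,-157,121,105,0],[-0.48,-157,121,105,0],[-0.48,-157,121,105,0],[-0.48,-157,121,105,0],[-0.48,-157,121,105,0],[-0.48,-157,121,105,0],[-0.48,-157,121,105,0]]'
python3 - <<'E'
from h import *
c=vision.get_calibration("wrist");p,d=vision.read_camera("wrist");cv2.imwrite("pics/w1.png",p[...,::-1]);np.savez("w1.npz",p=p,d=d)
import pickle;pickle.dump(c,open("w1.pkl","wb"));print(ray(c,320,200)); print(telemetry.observe()["tool_pos"],telemetry.observe()["contact_force"])
E
```

```text
time: 1.77
tool_pos: [0.4703, -0.1558, 0.299]
tool_rot: [-3.139, -0.001, 1.325]
contact_force: [0.2, 0.2, -0.7]
opening: 0.0238
grip_force: 0.0
(array([ 0.49076991, -0.08031568,  0.27917653]), array([-0.07814712, -0.26787779, -0.96035707]))
[ 0.47025159 -0.15506862  0.29974611] [-0.3279349   0.46258106 -0.37190943]
```

View pics/w1.png

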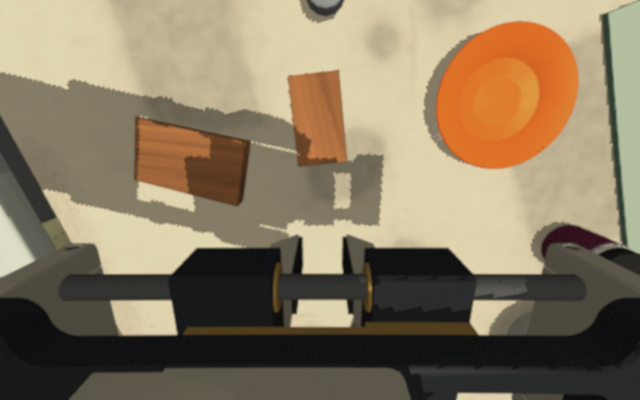

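In the wrist view the wedge's thin end runs from (288,75) to (339,70) and its back from (299,166) to (347,162). The boss sits at the top edge near (322,3), and the larger wedge at (190,160) is off to the left.

Run:
```python
from h import *; import pickle
c=pickle.load(open("w1.pkl","rb"));z=np.load("w1.npz");p,d=z["p"],z["d"]
f=[onplane(c,u,v,.002) for u,v in((288,75),(339,70))]; b=[onplane(c,u,v,.016) for u,v in((299,166),(347,162))]
F=np.mean(f,0);B=np.mean(b,0);print(f,b,"F",F,"B",B,"len",np.linalg.norm((F-B)[:2]),"head deg from y",np.degrees(np.arctan2(*(F-B)[:2])),"centre",(F+B)/2)
P=cloud(c,d); print(P[80,315],P[155,325])
# boss from top camera: height-thresholded cloud
z=np.load("top0.npz");ct=vision.get_calibration("top");P=cloud(ct,z["d"])
def boss(x,y):
    m=(np.abs(P[...,2]-.036)<.008)&(np.hypot(P[...,0]-x,P[...,1]-y)<.03); 
    q=P[m];return q
for n,x,y in(("bare",.5106,.006),("A",.6787,.1181),("B",.41,.169)):
    q=boss(x,y);print(n,len(q),q.mean(0),q.min(0),q.max(0))
```

```text
[array([ 0.46893545, -0.03789974,  0.002     ]), array([ 0.51407563, -0.04500704,  0.002     ])] [array([ 0.45846811, -0.1171067 ,  0.016     ]), array([ 0.50254719, -0.12427609,  0.016     ])] F [ 0.49150554 -0.04145339  0.002     ] B [ 0.48050765 -0.12069139  0.016     ] len 0.07999758960378361 head deg from y 7.901923590999963 centre [ 0.4860066  -0.08107239  0.009     ]
[ 0.49132415 -0.04791483  0.0035265 ] [ 0.48430496 -0.11331808  0.01422896]
bare 169 [0.51441016 0.01293516 0.03506224] [ 0.49826821 -0.00618803  0.02800805] [0.52879068 0.03412546 0.04075438]
A 168 [0.6722818  0.11789631 0.03474058] [0.64991008 0.10145407 0.02813411] [0.69314252 0.13285086 0.04102029]
B 211 [0.41359239 0.17143863 0.03473207] [0.39036358 0.15681133 0.02858337] [0.43965413 0.18901122 0.04283682]
```

```bash
python3 -m crank '[[-0.48,0,0,40,0],[-0.48,0,0,75,0],[-0.48,0,0,100,0],[-0.48,0,0,114,0],[-0.48,0,0,114,0],[-0.48,0,0,114,0]]' && python3 -m crank '[[-0.48,8,0,2,0],[-0.48,16,0,2,0],[-0.48,21,0,2,0],[-0.48,26,0,2,0],[-0.48,31,0,2,0],[-0.48,36,0,2,0],[-0.48,41,0,2,0],[-0.48,46,0,2,0],[-0.48,51,0,2,0],[-0.48,56,0,2,0],[-0.48,60,0,2,0],[-0.48,60,0,2,0]]'
python3 - <<'E'
from h import *
c=vision.get_calibration("wrist");p,d=vision.read_camera("wrist");cv2.imwrite("pics/w2.png",p[...,::-1]);np.savez("w2.npz",p=p,d=d)
import pickle;pickle.dump(c,open("w2.pkl","wb"))
c=vision.get_calibration("top");p,d=vision.read_camera("top");cv2.imwrite("pics/t2.png",cv2.resize(p[135:335,130:350,::-1],None,fx=3,fy=3));np.savez("t2.npz",p=p,d=d)
s=telemetry.observe();print(s["tool_pos"],s["contact_force"])
E
```

```text
time: 2.32
tool_pos: [0.4706, -0.1545, 0.1865]
tool_rot: [-3.141, -0.0, 1.328]
contact_force: [0.4, -0.5, 1.2]
opening: 0.024
grip_force: 0.0
time: 3.32
tool_pos: [0.4852, -0.0968, 0.1836]
tool_rot: [-3.141, -0.0, 1.327]
contact_force: [0.2, 0.8, -0.4]
opening: 0.024
grip_force: 0.0
[ 0.48511229 -0.09733802  0.1836442 ] [ 0.24012116  0.57502302 -0.23859169]
```

View pics/w2.png

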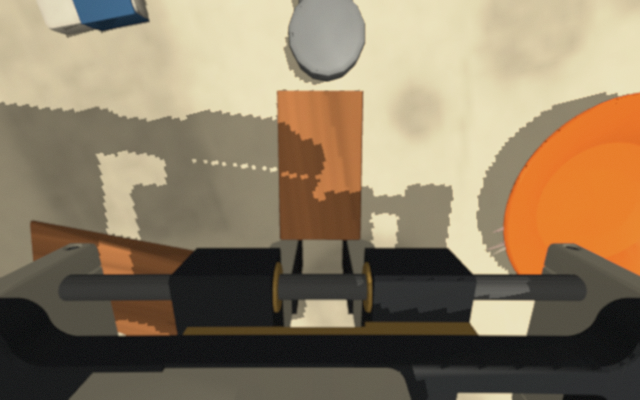

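The wedge is square on the fingers: thin end (278,91)–(363,91), back (280,239)–(360,239). The boss's flat top spans about x 290–365 with its lower rim near y 77, so it is slightly to the right.

Run:
```python
from h import *; import pickle
from scipy.optimize import least_squares
c=pickle.load(open("w2.pkl","rb"));z=np.load("w2.npz");p,d=z["p"],z["d"]
y=1.327;u=np.array([np.cos(y),np.sin(y)]);n=np.array([u[1],-u[0]])
f=[onplane(c,*q,.002)[:2] for q in((278,91),(363,91))]; b=[onplane(c,*q,.016)[:2] for q in((280,239),(360,239))]
F=np.mean(f,0);B=np.mean(b,0)
print("F u,n",F@u,F@n,"B",B@u,B@n,"len",(F-B)@u,"widths",np.linalg.norm(f[0]-f[1]),np.linalg.norm(b[0]-b[1]))
P=cloud(c,d)[:120,260:400]; q=P[(np.abs(P[...,2]-.036)<.004)]; q=q[:,:2]
print(len(q),"n range",np.percentile(q@n,[0.5,99.5]),"u range",np.percentile(q@u,[0.5,99.5]))
# circle from lower rim of top: max-y pixel per column
uv=np.argwhere((np.abs(cloud(c,d)[...,2]-.036)<.003)); uv=uv[(uv[:,0]<120)&(uv[:,1]>260)&(uv[:,1]<400)]
pts=[onplane(c,col,uv[uv[:,1]==col][:,0].max()+.5,.036)[:2] for col in range(295,361)if (uv[:,1]==col).any()]
pts=np.array(pts);r=least_squares(lambda a:np.hypot(*(pts-a).T)-.016,q.mean(0),loss="soft_l1",f_scale=.001);print("boss",r.x,r.x@u,r.x@n,np.abs(r.fun).mean())
print("tcp",[.4851,-.0973]@u,[.4851,-.0973]@n)
```

```text
F u,n 0.1144359775655162 0.4946270097253376 B 0.03552285347595164 0.4943674982281195 len 0.07891312408956457 widths 0.04500623059051133 0.04507631936622067
5014 n range [0.48216167 0.51205179] u range [0.11808515 0.14443918]
boss [0.51464529 0.00941062] 0.13336175026144845 0.49715488568258115 0.00017698925473395798
tcp 0.022674822155071175 0.4942419978514937
```

```bash
python3 -m crank '[[-0.48,5,0,0,0],[-0.48,10,0,0,0],[-0.48,15,0,0,0],[-0.48,20,0,0,0],[-0.48,25,0,0,0],[-0.48,30,0,0,0],[-0.48,35,0,0,0],[-0.48,40,0,0,0],[-0.48,44,0,0,0],[-0.48,48,0,0,0],[-0.48,50,0,0,0],[-0.48,50,0,0,0]]'; for i in 1 2 3; do python3 -c "
from h import *
vision.read_camera('top');s=telemetry.observe();print(s['tool_pos'],s['contact_force'])"; done
python3 -m crank '[[-0.48,2,0,0,0],[-0.48,4,0,0,0],[-0.48,5,0,0,0],[-0.48,5,0,0,0]]'
```

```text
time: 4.42
tool_pos: [0.4973, -0.0486, 0.1837]
tool_rot: [3.141, -0.0, 1.327]
contact_force: [-0.0, -0.1, -0.1]
opening: 0.0238
grip_force: 0.0
[ 0.49723244 -0.04879712  0.18371626] [ 0.66527002  0.23704281 -0.07581745]
[ 0.49719498 -0.04898957  0.18372998] [ 0.98812326 -0.37964445 -0.14372569]
[ 0.49716238 -0.04909932  0.18370787] [ 0.23913801 -0.07697764  0.4419521 ]
time: 4.9
tool_pos: [0.4984, -0.044, 0.1837]
tool_rot: [3.142, -0.0, 1.327]
contact_force: [-0.1, -0.3, -0.3]
opening: 0.0242
grip_force: 0.0
```

Run:
```python
from h import *
c=vision.get_calibration("wrist");F=[]
for i in range(4):
    p,d=vision.read_camera("wrist");F.append(telemetry.observe()["contact_force"])
cv2.imwrite("pics/w3.png",p[...,::-1]);np.savez("w3.npz",p=p,d=d)
import pickle;pickle.dump(c,open("w3.pkl","wb"))
s=telemetry.observe();print(s["tool_pos"],np.round(F,2).tolist())
y=1.327;u=np.array([np.cos(y),np.sin(y)]);n=np.array([u[1],-u[0]]);t=s["tool_pos"][:2];print(t@u,t@n)
```

```text
[ 0.49837099 -0.04414977  0.18368476] [[-0.34, 1.11, 0.33], [-0.35, 0.08, -0.22], [0.7, -0.34, 0.8], [-0.01, -0.31, -0.33]]
0.07745679098790081 0.49429069230448686
```

View pics/w3.png

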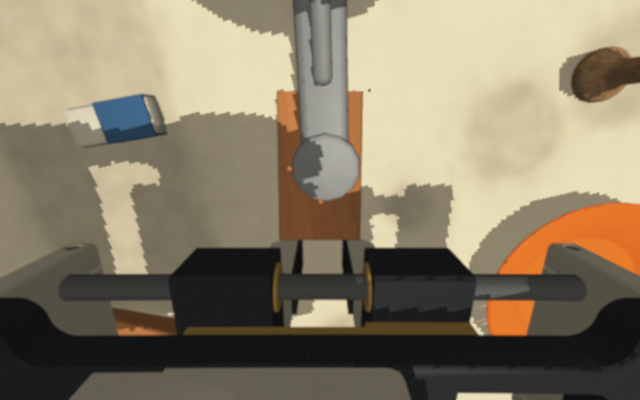

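The wedge (back edge y≈239, front y≈91) now lies under the boss, whose top is centred near (326,167) with radius about 34. The leg is level and nothing else has moved.

Run:
```python
from h import *; import pickle
from scipy.optimize import least_squares
c=pickle.load(open("w3.pkl","rb"));z=np.load("w3.npz");p,d=z["p"],z["d"]
y=1.327;u=np.array([np.cos(y),np.sin(y)]);n=np.array([u[1],-u[0]])
F=np.mean([onplane(c,*q,.002)[:2] for q in((278,91),(363,91))],0);B=np.mean([onplane(c,*q,.016)[:2] for q in((280,239),(360,239))],0)
W=(F+B)/2;print("wedge",F@u,B@u,W@u,W@n)
Pc=cloud(c,d);uv=np.argwhere(np.abs(Pc[...,2]-.036)<.004);uv=uv[(uv[:,0]>130)&(uv[:,0]<215)&(uv[:,1]>285)&(uv[:,1]<365)]
cols=[k for k in range(298,356)]
pts=np.array([onplane(c,k,uv[uv[:,1]==k][:,0].max()+.5,.036)[:2] for k in cols if (uv[:,1]==k).any()])
r=least_squares(lambda a:np.hypot(*(pts-a).T)-.016,[.514,.009],loss="soft_l1",f_scale=.001)
print("boss",r.x,r.x@u,r.x@n,np.abs(r.fun).mean(),"top z",np.median(Pc[155:185,315:350,2]))
```

```text
wedge 0.16883138543124201 0.08987742090164978 0.12935440316644592 0.4946686900000877
boss [0.51525365 0.01084942] 0.13490485188918994 0.4973979413342753 0.00015787399612751294 top z 0.035414050713851224
```

```bash
cat > f.py <<'E'
from h import *
F=[]
for i in range(8): vision.read_camera("wrist");F.append(telemetry.observe()["contact_force"])
s=telemetry.observe();y=1.327;u=np.array([np.cos(y),np.sin(y)]);m=np.mean(F,0);print("F",m.round(2),"along",m[:2]@u,"u",s["tool_pos"][:2]@u,"z",s["tool_pos"][2])
E
python3 -m crank '[[-0.48,2,0,0,0],[-0.48,4,0,0,0],[-0.48,4,0,0,0],[-0.48,4,0,0,0]]' >/dev/null; python3 f.py
python3 -m crank '[[-0.48,1,0,0,0],[-0.48,2,0,0,0],[-0.48,2,0,0,0],[-0.48,2,0,0,0]]'; python3 f.py
```

```text
F [-0.31 -1.12  0.04] along -1.161676885942495 u 0.08144171626447753 z 0.18371627004329422
time: 6.17
tool_pos: [0.4998, -0.0386, 0.1837]
tool_rot: [-3.142, 0.0, 1.327]
contact_force: [-1.3, -5.1, 0.3]
opening: 0.0239
grip_force: 2.4
F [-0.93 -4.83 -0.05] along -4.908539085389858 u 0.08321186076945307 z 0.1837067048655098
```

```bash
python3 -m crank '[[-0.48,-3,0,0,0],[-0.48,-10,0,0,0],[-0.48,-20,0,0,0],[-0.48,-30,0,0,0],[-0.6,-35,0,-20,0],[-0.8,-35,1,-50,0],[-1,-35,2,-80,0],[-1,-35,2,-80,0],[-1,-35,2,-80,0]]'
python3 - <<'E'
from h import *
c=vision.get_calibration("wrist");p,d=vision.read_camera("wrist");cv2.imwrite("pics/w4.png",p[...,::-1]);np.savez("w4.npz",p=p,d=d)
import pickle;pickle.dump(c,open("w4.pkl","wb"))
p,d=vision.read_camera("top");cv2.imwrite("pics/t4.png",cv2.resize(p[135:335,130:350,::-1],None,fx=3,fy=3))
s=telemetry.observe();print(s["tool_pos"],s["contact_force"])
E
```

```text
time: 7.32
tool_pos: [0.4935, -0.0737, 0.2652]
tool_rot: [3.138, 0.0, 1.326]
contact_force: [-0.3, 0.5, 0.2]
opening: 0.0009
grip_force: 0.0
[ 0.49280423 -0.07318139  0.26313913] [-0.4029022  -0.95855896 -0.04578738]
```

View pics/w4.png

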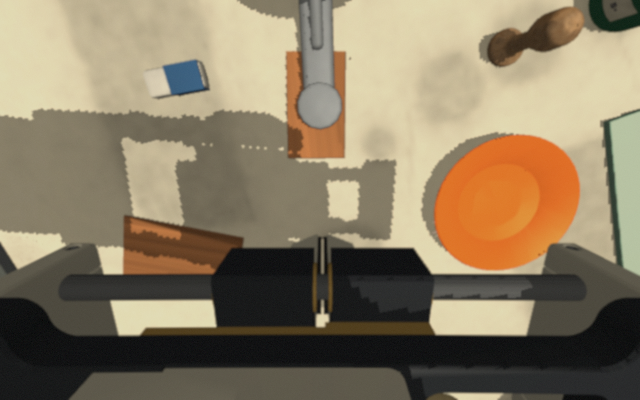

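The wedge stays put at front y≈52 and back y≈157, with the boss centred near (319,104). The closed fingers are clear of it.

Run:
```python
from h import *; import pickle
from scipy.optimize import least_squares
c=pickle.load(open("w4.pkl","rb"));z=np.load("w4.npz");p,d=z["p"],z["d"]
y=1.326;u=np.array([np.cos(y),np.sin(y)]);n=np.array([u[1],-u[0]])
F=np.mean([onplane(c,*q,.002)[:2] for q in((286.5,52),(345,52))],0);B=np.mean([onplane(c,*q,.016)[:2] for q in((288.5,157.5),(344.5,157.5))],0)
W=(F+B)/2;print("wedge",F@u,B@u,W@u,W@n)
Pc=cloud(c,d);uv=np.argwhere(np.abs(Pc[...,2]-.036)<.005);uv=uv[(uv[:,0]>75)&(uv[:,0]<140)&(uv[:,1]>292)&(uv[:,1]<346)]
pts=np.array([onplane(c,k,uv[uv[:,1]==k][:,0].max()+.5,.036)[:2] for k in range(302,338) if (uv[:,1]==k).any()])
r=least_squares(lambda a:np.hypot(*(pts-a).T)-.016,[.514,.009],loss="soft_l1",f_scale=.001)
b=r.x;print("boss",b,b@u,b@n,np.abs(r.fun).mean(),"top z",np.median(Pc[95:112,312:328,2]))
t=telemetry.observe()["tool_pos"];print("tcp",t,"to go",(b-t[:2])@u,(b-t[:2])@n)
```

```text
wedge 0.1736710022310345 0.09501755144869883 0.1343442768398667 0.4943154520543262
boss [0.51508493 0.00983157] 0.13437378705313108 0.4973457877276848 0.0001618919237918608 top z 0.03586789052826192
tcp [ 0.49280423 -0.07318139  0.26313913] to go 0.08593798858539559 0.001497529480959945
```

The wedge's middle sits within 1 mm of the stub along its slope, and the boss top is still at 36 mm. Next I move over the boss and press.

```bash
python3 -m crank '[[-1,30,1,0,0],[-1,60,1,0,0],[-1,80,1,0,0],[-1,85,1,0,0],[-1,85,1,20,0],[-1,85,1,36,0],[-1,85,1,43,0],[-1,85,1,44,0],[-1,85,1,45,0],[-1,85,1,45,0],[-1,85,1,45,0]]'; python3 f.py; python3 -m crank '[[-1,0,0,1,0],[-1,0,0,2,0],[-1,0,0,3,0],[-1,0,0,3,0],[-1,0,0,3,0]]'; python3 f.py
```

```text
time: 8.33
tool_pos: [0.5151, 0.0091, 0.2194]
tool_rot: [3.14, -0.0, 1.326]
contact_force: [-0.5, -0.2, 0.1]
opening: 0.0008
grip_force: 0.0
F [ 0.11 -0.3   0.22] along -0.2620379087568771 u 0.13347331013721678 z 0.21891574925737317
time: 9.15
tool_pos: [0.5148, 0.0095, 0.2156]
tool_rot: [-3.141, -0.0, 1.327]
contact_force: [0.4, 0.8, -0.5]
opening: 0.0008
grip_force: 0.0
F [ 0.24 -0.31 -0.21] along -0.24257791163013398 u 0.1334581363444527 z 0.21573602719156595
```

```bash
python3 -m crank '[[-1,0,0,1,0],[-1,0,0,2,0],[-1,0,0,2,0],[-1,0,0,2,0]]'; python3 f.py; python3 -m crank '[[-1,0,0,0.5,0],[-1,0,0,1,0],[-1,0,0,1,0],[-1,0,0,1,0]]'; python3 f.py
```

```text
time: 9.88
tool_pos: [0.5149, 0.0095, 0.214]
tool_rot: [3.141, -0.0, 1.327]
contact_force: [-0.1, -0.5, 4.9]
opening: 0.0006
grip_force: 2.3
F [-1.15  0.2   5.26] along -0.08251452626325824 u 0.13345344853122218 z 0.21403581364746113
time: 10.62
tool_pos: [0.5149, 0.0095, 0.2138]
tool_rot: [3.141, -0.0, 1.327]
contact_force: [-3.1, 0.5, 12.8]
opening: 0.0003
grip_force: 6.6
F [-3.790e+00  1.000e-02  1.296e+01] along -0.9040303350230695 u 0.13344539437706207 z 0.21381135562122933
```

13 N at a tip height of 35.8 mm with almost no give: the leg is rigid. One check of the surroundings before handing in.

Run:
```python
from h import *
p,d=vision.read_camera("scene");cv2.imwrite("pics/s5.png",cv2.resize(p[150:350,120:420,::-1],None,fx=2.5,fy=2.5))
s=telemetry.observe();print(s["time"],s["contact_force"],s["tool_pos"])
```

```text
11.0667 [-4.57190996 -0.57851614 13.18089712] [0.51486084 0.00945982 0.21384708]
```

View pics/s5.png

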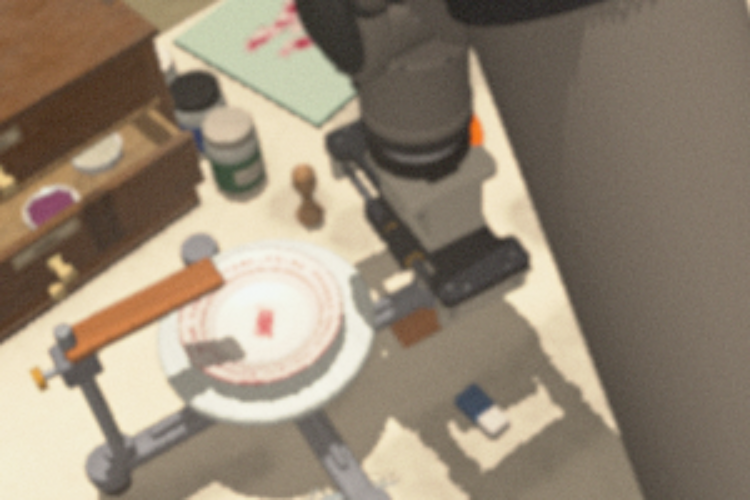

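The fingertip presses on the boss at about (420,290) with the wedge under it at (415,328). The dish is still on the wheel at (262,320), and the stamp (307,195) and eraser (483,408) have not moved.

```bash
python3 -c "
from cell import ticket; print(ticket.hand_in())"
```

```text
the job is handed in; nothing more can be done
None
```

The job is handed in: the wedge's middle is under the bare leg's stub, the boss top is still 36 mm up, and the fingertip is still pressing there with about 13 N and no measurable dip; the dish, stamp and eraser stayed where they were.

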